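# Undo the clamp screw on the printing block

## Robot

A 6-joint arm with a two-finger parallel gripper is mounted at the origin on the work surface. World frame = base frame: x ahead of the robot, y to its left, z up, the work surface at z = 0. Lengths are in mm, angles in rad, forces in N, time in s.
With the tool pointing down it reaches from about 350 to 975 mm from the base axis. Payload 7.1 kg.
Tool frame: the origin (TCP) lies at the very end of the fingers, on their centre line; the grasp point (between the pads) lies 19 mm behind it (ctrl.grip_point_offset is the distance from the TCP to the grasp point, in mm); z points along the fingers, y is the direction in which the jaws open and shut (so a half turn about z gives the same grasp; the last joint's range is limited). The gripper opens to 88 mm and grips with 3 to 60 N. Pads are 20 mm wide; open, the fingers measure 115 mm over their backs; the gripper's body (75 mm by 178 mm) begins 61 mm behind the grasp point.
Start: joints at [1.146, 0.423, 1.63, -0, 1.089, -0.019], TCP at [246.689, 574.238, 222.675] pointing down, gripper open.
Joint ranges: [-3, 3], [-0.9, 2.11], [0.09, 2.58], [-1.31, 4.45], [0.11, 2.69], [-2.54, 2.54]. Speed limits (rad/s): [2.39, 2.39, 3.01, 3.14, 3.14, 3.14].

## Interface

Orientations are given as a rotation vector (axis times angle).
In Python, from workcell import ctrl gives the robot as it stands.
- The arm moves only by the tool move_arm, never from a script. Its argument "increments" is one flat list of numbers, 5 for each row, row after row: the closure in counts, from 0 (fully open) to 255 (shut), then the shift along the tool's x, y, z in mm, then the turn about the tool's z in degrees. In form: [grip, dx, dy, dz, yaw, grip, dx, dy, dz, yaw, ...]. A call has 1 to 12 rows; each row is the pose to reach, as a shift and turn from the pose measured when the call began, along the tool's axes at that moment; what a row does not reach only later rows make up. A row lasts 1/8 s, in which the tool goes at most 62.5 mm and 10.7 degrees, less where a joint would pass 70% of its speed; a pose out of reach is approached as far as the arm can. A call with a gripper value outside its range is refused whole. The fingers move at their own pace and stop on an object; the grip force is fixed at half the most. Time passes only in rows, so rows that repeat a pose let the fingers close. It gives the time, the measured TCP pose, the force and the opening at its end, in the units of the state.
- ctrl.get_obs(): the state, without advancing time (a new reading comes with each control period).
- ctrl.get_image(name): name is "scene" or "top" or "wrist"; returns a dict with "frame" (384x512x3 uint8, red, green, blue), "vertical_fov" (degrees; the focal length in pixels is half the picture's height over the tangent of half this angle, whatever the lens; pixels are square), "cx", "cy" (the principal point, pixels), "distortion" ([k1, k2, p1, p2, k3] as OpenCV has them; the pictures are not rectified), "pose" (4x4, takes a point from camera to world coordinates); the wrist camera has in their place "mount" (4x4, takes a point from camera to tool coordinates, whose origin is the TCP and whose axes are the flange's). Camera axes: x right, y down, z forward; pixel columns grow to the right and rows downward; lengths in mm; the calibration is good to about 2 mm. A picture is of the moment at which its call begins: read the wrist's pose just before it. There is no depth.
- ctrl.close_job(): hands the job in, once; it reports no verdict.
The state is a dict: "t": time; "qpos": joint angles; "qvel": joint speeds; "joint_torque": joint torques, N m; "ee_pos": TCP position; "orientation": TCP orientation; "ft_force": force on the tool from outside, world axes, zero at the start; "moment": the same for the moment, N m; "width": finger opening in mm.
Only numpy, scipy, OpenCV 4.12 (cv2) and the standard library are available. Lean on these libraries where they do the work, as an engineer would, in place of code of your own. Each camera call takes 0.05 s, during which the arm holds its last target.

## Task

The carved wooden block on the printing board is to be changed: undo the hold-down screw that presses on it by about 60 degrees, and let go. One of the board's two screws has a reverse thread and nobody remembers which, so try gently one way and, if it will not go, turn it the other way. Leave the screw on the paper pad tight.

Things in the scene. Friction and masses are not known exactly. Their poses are not given: they have to be found in the camera images.
- grip_1 (a point): Middle of the grip of one of the two hold-down screws: an upright steel bar 56 mm long, 14 mm thick, 40 mm high, on a black steel clamp. The point is on the screw's vertical axis, 18 mm below the bar's top edge and 31 mm above the clamp's arm (bar top about 141 mm above the table). x runs along the bar's length, z up. The clamp's post, 60 mm to one side, is lower than the bar.
- screw_1 (a joint): Angle (rad) of the screw with grip_1: 0 is tight, as at the start; positive is anticlockwise from above. It turns one way only, up to 1.5 rad, with a drag of about 0.08 N m, and stays where left; the other way is a hard stop. One screw has an ordinary thread (anticlockwise loosens), the other a reverse thread; they look alike and it is not told which is which.
- grip_2 (a point): Middle of the grip of one of the two hold-down screws: an upright steel bar 56 mm long, 14 mm thick, 40 mm high, on a black steel clamp. The point is on the screw's vertical axis, 18 mm below the bar's top edge and 31 mm above the clamp's arm (bar top about 141 mm above the table). x runs along the bar's length, z up. The clamp's post, 60 mm to one side, is lower than the bar.
- screw_2 (a joint): Angle (rad) of the screw with grip_2: 0 is tight, as at the start; positive is anticlockwise from above. It turns one way only, up to 1.5 rad, with a drag of about 0.08 N m, and stays where left; the other way is a hard stop. One screw has an ordinary thread (anticlockwise loosens), the other a reverse thread; they look alike and it is not told which is which.
- block_top (a point): Centre of the top of the carved wooden block, 90 x 90 x 20 mm, brown, slanting ribs on one half and a plain margin on the other, near one end of a plywood board (220 x 360 x 15 mm, fixed to the table). The screw that holds it stands about 25 mm away horizontally, over the plain margin; the other screw, 220 mm from the first, holds a white paper pad of like size at the board's other end.

How it is judged (in metres and radians):
At the end, for the whole second after the job is handed in: The screw nearest the carved block is turned at least 0.75 rad (43 degrees) from tight in its own loosening direction and is still; the other screw is within 0.15 rad of tight (((horizontal distance between grip_1 and block_top below 0.08 m and value of joint screw_1 above 0.75 rad and value of joint screw_2 between -0.15 and 0.15 rad and velocity of joint screw_1 between -0.05 and 0.05 rad/s) or (horizontal distance between grip_2 and block_top below 0.08 m and value of joint screw_2 below -0.75 rad and value of joint screw_1 between -0.15 and 0.15 rad and velocity of joint screw_2 between -0.05 and 0.05 rad/s))); the robot touches nothing.
It also fails if it takes over 38 s, if anything falls off the work surface, if the arm or the gripper's body presses on something with over 40 N, if the wrist force passes 120 N, or if a joint passes its speed limit or range.

## Working session

There is one attempt and no reset: what is moved stays moved. The work goes in short steps, Python scripts to look and compute and a tool call to move; the robot and the scene stay as the last step left them, time stands still between calls to the robot, and variables do not carry over. Pictures are saved under pics/ and viewed, and the job is handed in when it is done.

Besides the shell and the picture viewer there is one more tool, called as name(argument=value, ...), one argument or row to a line, values as JSON. move_arm: Moves the arm, as the interface text tells. Its arguments: {"type":"object","properties":{"increments":{"type":"array","items":{"type":"number"}}},"required":["increments"]}

```bash
mkdir -p pics; ls
python3 - <<'E'
from workcell import ctrl
import cv2,pickle
o=ctrl.get_obs();print(o)
d={}
for n in ("scene","top","wrist"):
    d[n]=ctrl.get_image(n);cv2.imwrite(f"pics/{n}0.png",d[n]["frame"][:,:,::-1])
    print(n,{k:v for k,v in d[n].items() if k!="frame"})
d['obs']=o
pickle.dump(d,open("im0.pkl","wb"))
E
```

```text
pics
{'t': 0.0, 'qpos': array([ 1.14600131e+00,  4.23819279e-01,  1.63070836e+00,  3.07250739e-06,
        1.08860620e+00, -1.89990875e-02]), 'qvel': array([-0.00100859,  0.00083965,  0.00098476, -0.00032506, -0.00079144,
       -0.00056245]), 'joint_torque': array([ 1.03846836e-03, -5.44623005e+01, -2.73668218e+01,  6.43786462e-02,
        2.27232941e-02, -1.13815031e-04]), 'ee_pos': array([246.45870815, 573.73350146, 221.90795256]), 'orientation': array([-6.32991356e-01, -3.07681216e+00,  2.36033491e-03]), 'ft_force': array([ 0.1599985 , -0.18233738, -0.19415539]), 'moment': array([ 0.00672246,  0.02397139, -0.0439111 ]), 'width': 87.43857197124167}
scene {'vertical_fov': 51.23578956309734, 'cx': 254.39893982091684, 'cy': 193.9792404234773, 'distortion': array([-0.06069591,  0.        ,  0.        ,  0.        ,  0.        ]), 'pose': array([[ 3.59468269e-01,  5.17056660e-01, -7.76810771e-01,
         1.06990914e+03],
       [ 9.32981521e-01, -1.82984182e-01,  3.09939139e-01,
        -1.83921935e+02],
       [ 1.81120124e-02, -8.36163381e-01, -5.48181316e-01,
         4.61649611e+0
[... 444 characters left out ...]
    [-1.23044878e-02, -6.18493753e-02, -9.98009646e-01,
         7.60201004e+02],
       [ 0.00000000e+00,  0.00000000e+00,  0.00000000e+00,
         1.00000000e+00]])}
wrist {'vertical_fov': 58.22200739570294, 'cx': 257.22973574050786, 'cy': 191.3040582523713, 'distortion': array([-0.08764663,  0.        ,  0.        ,  0.        ,  0.        ]), 'mount': array([[ 4.47986777e-04, -9.60815413e-01, -2.77188639e-01,
         7.57377114e+01],
       [ 9.99999899e-01,  4.37590500e-04,  9.93656692e-05,
         5.87369296e-01],
       [ 2.58230488e-05, -2.77188656e-01,  9.60815512e-01,
        -1.61365907e+02],
       [ 0.00000000e+00,  0.00000000e+00,  0.00000000e+00,
         1.00000000e+00]])}
```

View pics/top0.png

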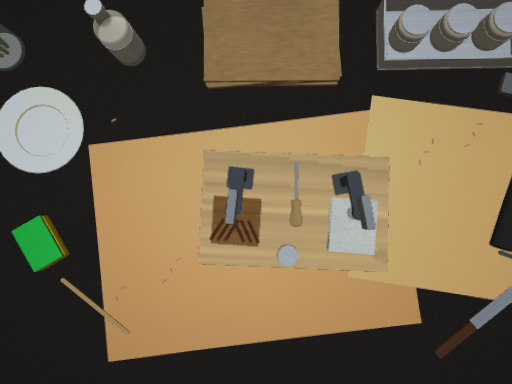

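View pics/scene0.png

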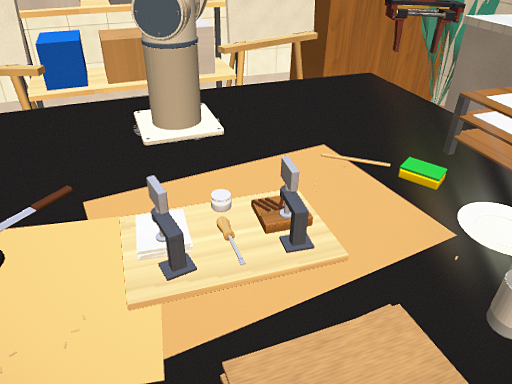

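View pics/wrist0.png

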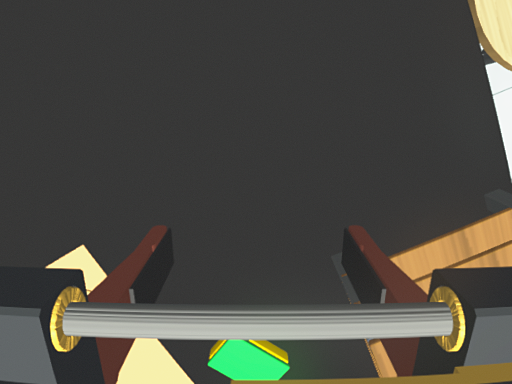

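The top view shows the block at about (237,221) with its bar near (232,205). The pad is at (353,226) with its bar near (367,212). I'll zoom in on both.

Run:
```python
import cv2,pickle,numpy as np
d=pickle.load(open("im0.pkl","rb"))
a=cv2.resize(d['top']['frame'][150:260,200:300,::-1],None,fx=5,fy=5,interpolation=cv2.INTER_CUBIC)
cv2.imwrite("pics/ztop.png",a)
a=cv2.resize(d['scene']['frame'][145:265,240:340,::-1],None,fx=5,fy=5,interpolation=cv2.INTER_CUBIC)
cv2.imwrite("pics/zscene.png",a)
```

```text
(no output)
```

View pics/ztop.png

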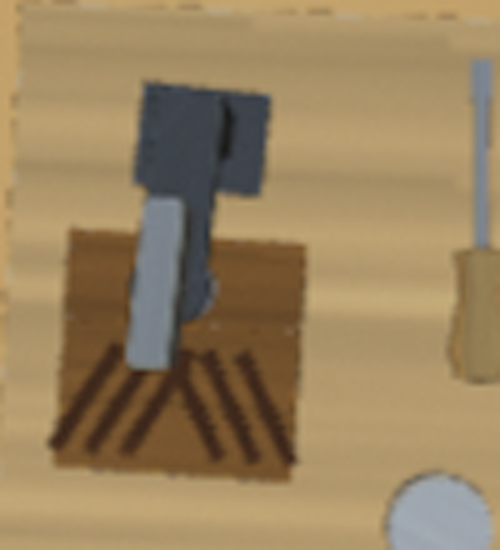

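View pics/zscene.png

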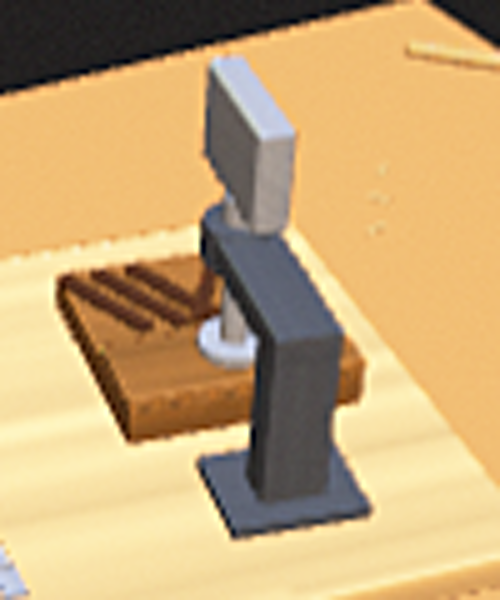

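```bash
cat > h.py <<'E'
import numpy as np,cv2
def ray(im,uv,T=None):
    h=im['frame'].shape[0];f=h/2/np.tan(np.radians(im['vertical_fov']/2))
    K=np.array([[f,0,im['cx']],[0,f,im['cy']],[0,0,1]])
    p=cv2.undistortPoints(np.array(uv,float).reshape(-1,1,2),K,im['distortion']).reshape(-1,2)
    T=im['pose'] if T is None else T
    return T[:3,3],np.c_[p,np.ones(len(p))]@T[:3,:3].T
def plane(im,uv,z,T=None):
    o,r=ray(im,uv,T);return o+r*((z-o[2])/r[:,2])[:,None]
E
python3 - <<'E'
import pickle,numpy as np,cv2
from h import *
d=pickle.load(open("im0.pkl","rb"))
t=np.array([(148,197),(184,197),(168,369),(127,364)])/5+[200,150]-.4
s=np.array([(209,60),(240,57),(296,130),(262,137)])/5+[240,145]-.4
for n,u in(('top',t),('scene',s)):
    p=plane(d[n],u,141);print(n,p.round(1),p.mean(0).round(1));
    r=cv2.minAreaRect(p[:,:2].astype(np.float32));print(r)
# mask of the light top
f=d['top']['frame'];c=f[185:226,222:240].astype(int);
m=((c[...,2]>c[...,0]+5)&(c.sum(2)>330)).astype(np.uint8)
for r in m:print(''.join('.#'[v] for v in r))
ys,xs=np.nonzero(m);q=plane(d['top'],np.c_[xs+222,ys+185],141)[:,:2]
print(cv2.minAreaRect(q.astype(np.float32)),q.mean(0))
w,v=np.linalg.eigh(np.cov(q.T));print(np.sqrt(w*12),v[:,1],np.degrees(np.arctan2(v[1,1],v[0,1])))
b=np.array([(70,228),(305,243),(292,482),(54,465)])/5+[200,150]-.4
p=plane(d['top'],b,35);print(p,p.mean(0))
E
```

```text
top [[574.8  88.4 141. ]
 [574.7  76.8 141. ]
 [519.6  81.9 141. ]
 [521.2  95.  141. ]] [547.6  85.5 141. ]
((547.778564453125, 85.93547821044922), (13.226863861083984, 55.36162567138672), 84.78555297851562)
scene [[522.2  82.8 141. ]
 [523.7  93.8 141. ]
 [575.3  89.6 141. ]
 [575.7  77.2 141. ]] [549.2  85.9 141. ]
((549.59228515625, 86.10676574707031), (12.244586944580078, 53.83766555786133), 84.05101013183594)
..................
..................
..................
..................
..................
........######....
.......#######....
.......#######....
.......#######....
.......#######....
.......#######....
.......#######....
.......#######....
.......#######....
.......#######....
......#######.....
......#######.....
......#######.....
......#######.....
......#######.....
......#######.....
.....########.....
.....########.....
.....########.....
.....#######......
.....#######......
.....#######......
.....#######......
.....#######......
.....#######......
.....#######......
.....#######......
.....#######......
....#######.......
....#######.......
....#######.......
....#######.......
.....######.......
..................
..................
..................
((547.5756225585938, 86.0710678100586), (11.532394409179688, 52.34323501586914), 83.7647476196289) [547.44236662  85.92876153]
[11.28689026 52.52538116] [-0.99404153  0.10900196] 173.74221392152444
[[570.12403891 128.36759303  35.        ]
 [564.16513393  39.865068    35.        ]
 [474.99464585  44.93081811  35.        ]
 [481.52836747 133.82917959  35.        ]] [522.70304654  86.74816468  35.        ]
```

Both views agree on the block's screw: axis at about (548.5, 86), bar direction about −6°. It stands 25.7 mm from the block centre, and the bar measures about 55 x 13 mm, so everything matches the sizes given.

```bash
cat > go.py <<'E'
import sys,numpy as np
from workcell import ctrl
from scipy.spatial.transform import Rotation as Ro
x,y,z,ang=map(float,sys.argv[1:])
o=ctrl.get_obs();R=Ro.from_rotvec(o['orientation']).as_matrix()
a=np.degrees(np.arctan2(R[1,1],R[0,1]))
print('pos',o['ee_pos'].round(1),'yang',a,'zaxis',R[:,2].round(4),'q',o['qpos'].round(3),'w',o['width'],'t',o['t'],'F',o['ft_force'].round(2),o['moment'].round(3))
print('shift',(R.T@(np.array([x,y,z])-o['ee_pos'])).round(1),'yaw',a-ang)
E
python3 go.py 548.5 86 205 84
```

```text
pos [246.5 573.9 222.1] yang 66.74905699565247 zaxis [-5.e-04 -1.e-03 -1.e+00] q [ 1.146  0.424  1.63   0.     1.089 -0.019] w 87.92564511579505 t 0.15 F [ 0.53 -0.26 -0.07] [-0.031 -0.009  0.026]
shift [-470.  -329.    17.5] yaw -17.250943004347533
```

move_arm(
  increments=[0,-470,-329,17,-17,0,-470,-329,17,-17,0,-470,-329,17,-17,0,-470,-329,17,-17,0,-470,-329,17,-17,0,-470,-329,17,-17,0,-470,-329,17,-17,0,-470,-329,17,-17,0,-470,-329,17,-17,0,-470,-329,17,-17,0,-470,-329,17,-17,0,-470,-329,17,-17],
)

```text
t: 1.65
ee_pos: [547.6, 87.2, 205.3]
orientation: [-0.169, -3.136, 0.001]
ft_force: [0.9, -0.1, -0.1]
width: 87.7
```

```bash
python3 go.py 548.5 86 106 84
python3 - <<'E'
from workcell import ctrl
import cv2,pickle
d={'obs':ctrl.get_obs()};d['wrist']=ctrl.get_image('wrist')
pickle.dump(d,open("im1.pkl","wb"));cv2.imwrite("pics/wrist1.png",d['wrist']['frame'][:,:,::-1])
E
```

```text
pos [547.6  87.2 205.3] yang 83.81705883402051 zaxis [-1.2e-03 -9.0e-04 -1.0e+00] q [ 1.370e-01  3.430e-01  1.801e+00 -1.000e-03  1.000e+00 -1.326e+00] w 87.65950451857402 t 1.65 F [ 0.92 -0.12 -0.1 ] [ 0.036  0.042 -0.022]
shift [-1.1 -1.  99.3] yaw -0.18294116597948573
```

View pics/wrist1.png

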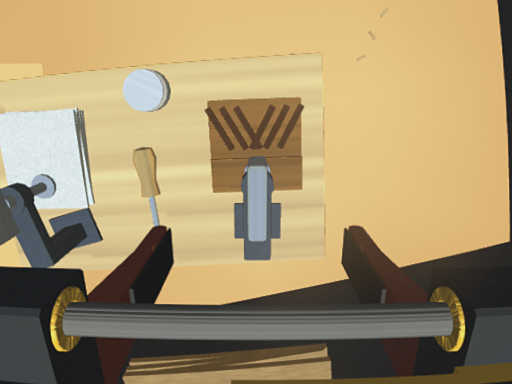

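In the wrist view the bar's top runs from (257,160) to (257,242), centred between the fingers and parallel to the pads. I'll go down and then close.

move_arm(
  increments=[0,-1,-1,30,0,0,-1,-1,60,0,0,-1,-1,85,0,0,-1,-1,98,0,0,-1,-1,98,0,0,-1,-1,98,0],
)

```text
t: 2.45
ee_pos: [549.0, 86.7, 108.3]
orientation: [0.168, 3.137, -0.001]
ft_force: [0.7, 0.3, -0.7]
width: 87.4
```

```bash
python3 go.py 548.5 86 106 84
python3 - <<'E'
from workcell import ctrl
import cv2
for n in('scene','wrist'):
    f=ctrl.get_image(n)['frame'][:,:,::-1]
    if n=='scene': f=cv2.resize(f[100:280,200:400],None,fx=3,fy=3)
    cv2.imwrite(f"pics/{n}2.png",f)
E
```

```text
pos [549.   86.7 108.3] yang 83.88140444409066 zaxis [ 4.e-04 -7.e-04 -1.e+00] q [ 1.360e-01  4.830e-01  1.858e+00 -1.000e-03  8.010e-01 -1.328e+00] w 87.38068900078616 t 2.45 F [ 0.66  0.26 -0.74] [-0.014 -0.025  0.053]
shift [ 0.4 -0.7  2.3] yaw -0.11859555590933724
```

View pics/scene2.png

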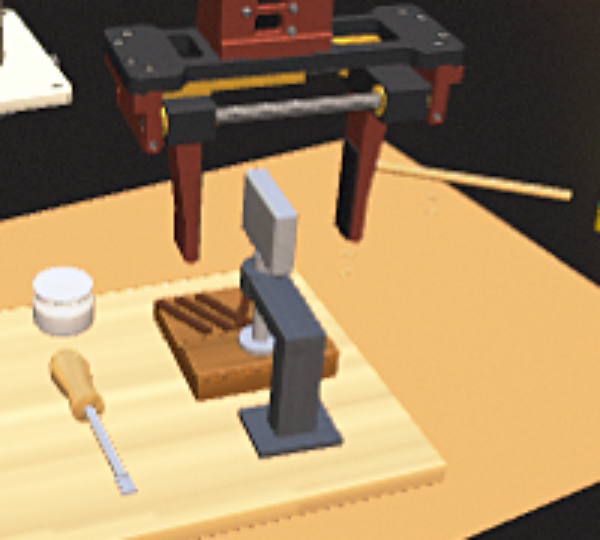

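View pics/wrist2.png

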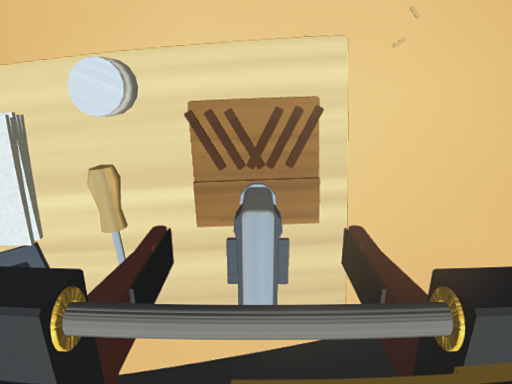

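The bar is between the fingers and centred, at about col 258 in the wrist view. I'll close on it.

move_arm(
  increments=[100,0,-0.5,1,0,160,0,-0.5,1,0,200,0,-0.5,1,0,255,0,-0.5,1,0,255,0,-0.5,1,0,255,0,-0.5,1,0,255,0,-0.5,1,0],
)

```text
t: 3.42
ee_pos: [549.0, 85.9, 107.4]
orientation: [0.168, 3.136, -0.001]
ft_force: [-0.9, -0.6, -0.0]
width: 21.4
```

```bash
python3 go.py 548.5 86 106 84
```

```text
pos [549.   85.9 107.4] yang 83.86001336131461 zaxis [ 7.e-04 -7.e-04 -1.e+00] q [ 1.340e-01  4.840e-01  1.859e+00 -1.000e-03  7.980e-01 -1.329e+00] w 21.38731059818188 t 3.425 F [-0.9 -0.6 -0. ] [ 0.009 -0.024  0.019]
shift [0.5 0.  1.4] yaw -0.13998663868538586
```

move_arm(
  increments=[255,0,0,0,0,255,0,0,0,0,255,0,0,0,0,255,0,0,0,0],
)

```text
t: 3.92
ee_pos: [549.1, 86.6, 107.4]
orientation: [0.169, 3.136, 0.0]
ft_force: [-0.1, 5.4, -0.7]
width: 13.9
```

```bash
python3 go.py 548.5 86 106 84
```

```text
pos [549.1  86.6 107.4] yang 83.84759684461932 zaxis [ 1.e-03  2.e-04 -1.e+00] q [ 0.135  0.484  1.859  0.     0.798 -1.329] w 13.864197037988887 t 3.925 F [-0.07  5.41 -0.68] [ 0.87   0.011 -0.113]
shift [ 0.6 -0.7  1.4] yaw -0.15240315538068216
```

The bar is held at 13.9 mm. I'll try anticlockwise gently first, which is negative yaw.

move_arm(
  increments=[255,0,0,0,-1.5,255,0,0,0,-3,255,0,0,0,-4,255,0,0,0,-4],
)

```text
t: 4.42
ee_pos: [549.4, 86.6, 107.5]
orientation: [0.059, 3.14, 0.001]
ft_force: [1.3, 2.2, -1.1]
width: 15.0
```

```bash
python3 go.py 548.5 86 106 84
```

```text
pos [549.4  86.6 107.5] yang 87.83506720304169 zaxis [ 1.5e-03  5.0e-04 -1.0e+00] q [ 0.135  0.484  1.858  0.     0.798 -1.398] w 14.976648128556997 t 4.425 F [ 1.34  2.2  -1.11] [ 0.4   -0.332 -0.803]
shift [ 0.9 -0.6  1.5] yaw 3.835067203041689
```

It doesn't turn: the moment rose to −0.8 N m and the opening grew from 13.9 to 15.0 mm, meaning the pads are skewing on a fixed bar. So this screw has the reverse thread, and I'll go clockwise.

move_arm(
  increments=[255,0,0,0,2,255,0,0,0,4,255,0,0,0,6,255,0,0,0,8,255,0,0,0,11,255,0,0,0,14,255,0,0,0,14],
)

```text
t: 5.3
ee_pos: [549.2, 86.2, 107.4]
orientation: [0.442, 3.109, 0.0]
ft_force: [0.0, -0.8, -0.8]
width: 14.0
```

```bash
python3 go.py 548.5 86 106 84
```

```text
pos [549.2  86.2 107.4] yang 73.82258279684793 zaxis [ 1.1e-03 -1.0e-04 -1.0e+00] q [ 0.134  0.484  1.859 -0.     0.798 -1.154] w 13.953178122086811 t 5.3 F [ 0.05 -0.79 -0.8 ] [-0.227 -0.073 -0.066]
shift [ 0.6 -0.4  1.4] yaw -10.177417203152075
```

Clockwise it turns freely: 10° past tight, opening 14.0 mm and moment about 0.07 N m, the expected drag. I'll carry on to about 62°.

move_arm(
  increments=[255,0,0,0,5,255,0,0,0,10,255,0,0,0,15,255,0,0,0,20,255,0,0,0,25,255,0,0,0,30,255,0,0,0,35,255,0,0,0,40,255,0,0,0,45,255,0,0,0,49,255,0,0,0,52,255,0,0,0,52],
)

```text
t: 6.8
ee_pos: [547.8, 84.7, 107.4]
orientation: [-1.76, -2.602, 0.005]
ft_force: [-4.8, -6.9, 5.7]
width: 14.5
```

```bash
python3 go.py 548.5 86 106 84
```

```text
pos [547.8  84.7 107.4] yang 21.852649700912142 zaxis [-0.0019 -0.0024 -1.    ] q [ 0.133  0.483  1.86  -0.003  0.8   -0.246] w 14.450083123499102 t 6.8 F [-4.78 -6.85  5.66] [-1.251  0.644 -0.121]
shift [0.9 1.1 1.4] yaw -62.14735029908786
```

It has turned 62° with the bar still gripped. I'll open, back off straight up and look.

move_arm(
  increments=[120,0,0,0,0,120,0,0,0,0,100,0,0,0,0,100,0,0,0,0,100,0,0,0,0,100,0,0,0,0],
)

```text
t: 7.55
ee_pos: [547.8, 84.8, 107.4]
orientation: [-1.76, -2.602, 0.005]
ft_force: [0.3, 0.2, -0.3]
width: 53.3
```

```bash
python3 go.py 548.5 86 106 84
```

```text
pos [547.8  84.8 107.4] yang 21.85696095795416 zaxis [-0.0018 -0.0024 -1.    ] q [ 0.133  0.483  1.86  -0.003  0.8   -0.246] w 53.321504108308645 t 7.55 F [ 0.32  0.22 -0.34] [-0.082  0.023 -0.028]
shift [0.9 1.1 1.4] yaw -62.14303904204584
```

move_arm(
  increments=[100,0,0,-20,0,100,0,0,-50,0,100,0,0,-90,0,100,0,0,-120,0,100,0,0,-120,0,100,0,0,-120,0],
)

```text
t: 8.3
ee_pos: [547.5, 85.0, 226.5]
orientation: [-1.759, -2.602, 0.006]
ft_force: [-0.8, 0.3, -0.2]
width: 53.1
```

```bash
python3 go.py 420 400 225 70
```

```text
pos [547.5  85.  226.5] yang 21.862144284912365 zaxis [-0.0029 -0.0025 -1.    ] q [ 0.134  0.316  1.783 -0.002  1.046 -0.247] w 53.11194470010955 t 8.3 F [-0.84  0.3  -0.18] [-0.014  0.058 -0.012]
shift [339.8  -1.    1.1] yaw -48.13785571508764
```

move_arm(
  increments=[100,340,0,0,-30,100,340,0,0,-30,100,340,0,0,-30,100,340,0,0,-30,100,340,0,0,-30,100,340,0,0,-30,100,340,0,0,-30,100,340,0,0,-30,100,340,0,0,-30],
)

```text
t: 9.43
ee_pos: [421.2, 399.2, 225.7]
orientation: [-1.028, -2.966, 0.007]
ft_force: [0.0, -0.1, 0.7]
width: 53.3
```

```bash
python3 go.py 420 400 225 70;  python3 - <<'E'
from workcell import ctrl
import cv2,numpy as np,pickle
from h import *
d0=pickle.load(open('im0.pkl','rb'))['top']
d=ctrl.get_image('top');f=d['frame']
cv2.imwrite("pics/top3.png",cv2.resize(f[140:280,190:400,::-1],None,fx=3.5,fy=3.5,interpolation=cv2.INTER_CUBIC))
def bar(im,u0,u1,v0,v1):
    c=im['frame'][v0:v1,u0:u1].astype(int)
    m=((c[...,2]>c[...,0]+5)&(c.sum(2)>250)).astype(np.uint8)
    n,l,s,_=cv2.connectedComponentsWithStats(m);k=1+s[1:,4].argmax()
    ys,xs=np.nonzero(l==k);q=plane(im,np.c_[xs+u0,ys+v0],141)[:,:2]
    w,v=np.linalg.eigh(np.cov(q.T));return q.mean(0),np.sqrt(w*12),np.degrees(np.arctan2(v[1,1],v[0,1]))%180
for im in(d0,d):print(bar(im,205,262,180,235),bar(im,335,385,175,235))
print(np.abs(d0['frame'][150:270,325:390].astype(int)-f[150:270,325:390]).max(), np.abs(d0['frame'][150:270,325:390].astype(int)-f[150:270,325:390]).mean())
E
```

```text
pos [421.2 399.2 225.7] yang 51.773150543477236 zaxis [-0.0036 -0.0033 -1.    ] q [ 0.738  0.357  1.725 -0.     1.065 -0.165] w 53.28262970107727 t 9.425 F [ 0.01 -0.14  0.71] [-0.    -0.061  0.004]
shift [ 1.5 -0.1  0.7] yaw -18.226849456522764
(array([548.26235227,  85.82345933]), array([11.51078366, 53.76827099]), np.float64(173.60461208445412)) (array([ 538.06320463, -133.54229541]), array([12.17629745, 52.58572081]), np.float64(10.187241096247362))
(array([548.45492444,  85.58059052]), array([12.02059263, 52.45077305]), np.float64(111.87039151477421)) (array([ 538.03232516, -133.49865097]), array([12.16029464, 52.54395307]), np.float64(10.292204801529266))
4 0.5794871794871795
```

View pics/top3.png

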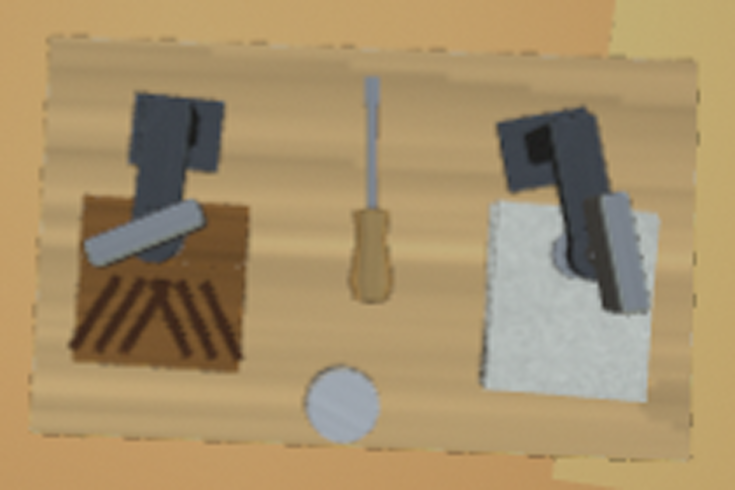

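The block's bar, at about (145,233) in this crop, went from 173.6° to 111.9°, which is 61.7° clockwise. The pad's bar, at about (622,253), is unchanged (10.2° to 10.3°), and the robot is clear of everything.

```bash
python3 -c "
from workcell import ctrl
print(ctrl.close_job())"
```

```text
the job is handed in; nothing more can be done
None
```

The hold-down screw over the carved block is undone by about 62° clockwise and released, and the job is handed in. It is the one with the reverse thread.

- **Finding the thread:** I gripped the bar and tried it anticlockwise by about 4°. It hit a hard stop, with the moment rising to 0.8 N m and the pads skewing on the bar, so I turned it clockwise. It then moved with only its normal drag.
- **Block screw:** the last picture from above shows its bar turned from 173.6° to 111.9°, which is 61.7°. That agrees with the 62° the wrist turned.
- **Pad screw:** it was never touched. Its bar measured 10.2° before and 10.3° after, which is within measuring error.
- **Robot:** it is clear of everything, with the force reading near zero, and finished at about 9.5 s. No checks failed or disagreed.

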